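# Roll the can capacitor up to the jig's stop and chock it

## Robot

A 6-joint arm with a two-finger parallel gripper is mounted at the origin on the work surface. World frame = base frame: x ahead of the robot, y to its left, z up, the work surface at z = 0. Lengths are in mm, angles in rad, forces in N, time in s.
With the tool pointing down it reaches from about 350 to 775 mm from the base axis. Payload 7.3 kg.
Tool frame: the origin (TCP) lies at the very end of the fingers, on their centre line; the grasp point (between the pads) lies 19 mm behind it; z points along the fingers, y is the line along which they close (so a half turn about z gives the same grasp; the last joint's range is limited). The gripper opens to 92 mm and grips with 3 to 60 N. Pads are 19 mm wide; open, the fingers measure 130 mm over their backs; the gripper's body (75 mm by 190 mm) begins 47 mm behind the grasp point.
Start: joints at [-1.494, 0.342, 1.524, -0, 1.275, -0.146], TCP at [116.026, -512.04, 204.541] pointing down, gripper open.
Joint ranges: [-2.53, 2.53], [-0.77, 2.02], [0.04, 2.7], [-1, 4.14], [0.28, 2.66], [-3.11, 3.11]. Speed limits (rad/s): [2.57, 2.57, 3.14, 3.14, 3.14, 3.14].

## Interface

Orientations are given as [roll, pitch, yaw] about the fixed x, y, z axes, in that order (R = Rz(yaw) Ry(pitch) Rx(roll)).
In Python, from plant import get_obs, capture, close_job gives the robot as it stands. The module is installed in compiled form; this text tells all that it offers.
- The arm moves only by the shell command python3 -m handwheel 'ROWS'. ROWS is JSON, a list of rows, each a list of 3 entries, a list of its own where there are three numbers: the turn, a rotation vector about the tool's x, y, z in degrees, then the shift along the tool's x, y, z in m, then the opening, from 0 (shut) to 1 (fully open). A call has 1 to 12 rows; each row is the pose to reach, as a shift and turn from the pose commanded when the call began, along the tool's axes at that moment; what a row does not reach only later rows make up. A row lasts 1/10 s, in which the tool goes at most 50 mm and 8.59 degrees, less where a joint would pass 70% of its speed; a pose out of reach is approached as far as the arm can. A call with a gripper value outside its range is refused whole. The fingers move at their own pace and stop on an object; the grip force is fixed at half the most. Time passes only in rows, so rows that repeat a pose let the fingers close. It gives the time, the measured TCP pose, the force, the opening and the grip force at its end, in the units of the state.
- get_obs(): the state, without advancing time (a new reading comes with each control period).
- capture(name): name is "scene" or "side" or "wrist"; returns a dict with "image" (480x640x3 uint8, red, green, blue), "depth" (480x640 float32, mm along the optical axis (not along the pixel's ray), 0 where there is no reading), "fx", "fy", "cx", "cy" (pixels), "k1" (the pictures are not rectified: a ray, as slopes to the right and down, at radius r is drawn at 1 + k1 r^2 times it, then the intrinsics apply), "camera_from_world" (4x4, takes a point from world to camera coordinates). Camera axes: x right, y down, z forward; pixel columns grow to the right and rows downward; lengths in mm; the calibration is good to about 2 mm. A picture is of the moment at which its call begins.
- close_job(): hands the job in; it is judged then, once.
The state is a dict: "time": time; "joint_positions": joint angles; "dq": joint speeds; "tau": joint torques, N m; "tool_pos": TCP position; "tcp_rot": TCP orientation; "contact_force": force on the tool from outside, world axes, zero at the start; "moment": the same for the moment, N m; "grip_width": finger opening in mm; "finger_force": force on a finger pad.
Only numpy, scipy, OpenCV 4.12 (cv2) and the standard library are available. Lean on these libraries where they do the work, as an engineer would, in place of code of your own. Each camera call takes 0.05 s, during which the arm holds its last target. There are 200 camera calls.

## Task

Roll the can capacitor along the jig's bed by pushing its side until it comes up against the stop bar, and let it lean lightly on the bar for about half a second without banging into it or shifting the bar from its setting: the bar is only lightly clamped. Then leave the drilled steel block standing square on the bed between the rails, up against the can's other side, so that the can cannot roll back. Roll the can, do not lift it, and leave everything else on the bench where it is.

Things in the scene. Friction and masses are not known exactly. Their poses are not given: they have to be found in the camera images.
- bed: The jig: a grey plate 150 mm (its x) by 400 mm (its y), 8 mm thick, fixed to the bench; origin at the centre of its underside, z up. Two rails (6 mm wide, standing 5 mm above the plate, 112 mm apart inside) run along its y as the can's lane. Towards its +y end the stop bar stands square across the lane.
- setting (a point): Middle of the stop bar's setting range: a fixed point on the bed's top, y = 90 mm in the bed's frame. The bar (aluminium plate 90 mm wide, 8 thick, top 35 mm over the bed, slide foot and black thumb screw behind) is not measured: its near (-y) face is anywhere within 25 mm of this point along y, to be felt or seen. Friction holds it; over about 9 N it slips to +y.
- can: The can capacitor: loose aluminium cylinder, 64 mm diameter, 104 mm long with the two stub terminals on its black +x end, 0.3 to 0.6 kg, lying across the lane on the bed. Origin at its centre, 40 mm over the bench; x along its axis (the bed's x); y, z turn as it rolls. Rolls easily (under 1.5 N), soon stops if pushed slowly. Starts towards the bed's -y end, 75 mm or more of bed behind it.
- chock: The steel block used as chock: 40 x 40 mm, 40 mm high, with two drilled holes in its top, about 0.4 kg, loose, standing on the bench to the -y side of the jig; origin at the centre of its underside, z up, x and y square to its sides. It may also be used to push the can.
- spool: Bystander: a solder spool, 56 mm in diameter, 34 mm high, standing on the bench near the steel block. Origin at the centre of its underside.
- driver: Bystander: a screwdriver 180 mm long lying on the bench to the +y side of the jig, handle towards its -x. Origin under it on the bench.
- bits: Bystander: a clear box of bits, 50 x 75 mm, 50 mm high, bits standing out of it to 92 mm, on the bench to the +y side of the jig. Origin at the centre of its underside.
Not all that is in view belongs to the job. What is shaped like the chock but brown or purple is not meant.

How it is judged:
By the outcome, as a careful person would: the job done as asked, in the order asked, and still so for the second after the job is handed in, with the robot touching nothing.
It also fails if it takes over 64 s, if anything falls off the work surface, if the arm or the gripper's body presses on something with over 40 N, if the wrist force passes 120 N, or if a joint passes its speed limit or range.

## Working session

There is one attempt and no reset: what is moved stays moved. The work goes in short steps, Python scripts to look and compute and a shell command to move; the robot and the scene stay as the last step left them, time stands still between calls to the robot, and variables do not carry over. Pictures are saved under pics/ and viewed, at most 10 in all, crops included, and the job is handed in when it is done.

```bash
mkdir -p pics; cat > h.py <<'E'
import numpy as np, cv2
from plant import get_obs, capture
def rays(c,uv):
    uv=np.atleast_2d(np.float64(uv)); K=np.array([[c['fx'],0,c['cx']],[0,c['fy'],c['cy']],[0,0,1]])
    p=cv2.undistortPoints(uv.reshape(-1,1,2),K,np.array([c['k1'],0,0,0.])).reshape(-1,2)
    return np.c_[p,np.ones(len(p))]
def onplane(c,uv,z):
    T=np.linalg.inv(c['camera_from_world']); d=rays(c,uv)@T[:3,:3].T; o=T[:3,3]
    return o+d*((z-o[2])/d[:,2:])
def world(c):
    v,u=np.mgrid[:480,:640]; d=c['depth']
    r=rays(c,np.c_[u.ravel(),v.ravel()])*d.reshape(-1,1)
    T=np.linalg.inv(c['camera_from_world'])
    return (r@T[:3,:3].T+T[:3,3]).reshape(480,640,3)
def save(c,n,box=None,s=1):
    im=c['image'][:,:,::-1]
    if box: im=im[box[1]:box[3],box[0]:box[2]]
    cv2.imwrite('pics/'+n,cv2.resize(im,None,fx=s,fy=s,interpolation=cv2.INTER_CUBIC))
E
python3 - <<'E'
from h import *
import pickle
cs={n:capture(n) for n in('scene','side')}
pickle.dump(cs,open('c0.pkl','wb'))
for n in cs: save(cs[n],n+'0.png'); print(n,np.linalg.inv(cs[n]['camera_from_world'])[:3,3])
o=get_obs(); print(o['time'],o['tool_pos'],o['tcp_rot'],o['grip_width'])
E
```

```text
scene [ 855.08323904 -489.37700865  907.40207628]
side [ 330.03747319 -647.40987512  742.37205626]
0.1 [ 115.98855494 -511.61122569  203.91434344] [-3.14020466e+00 -2.08211342e-04  2.22772133e-01] 91.84656739273417
```

View pics/scene0.png

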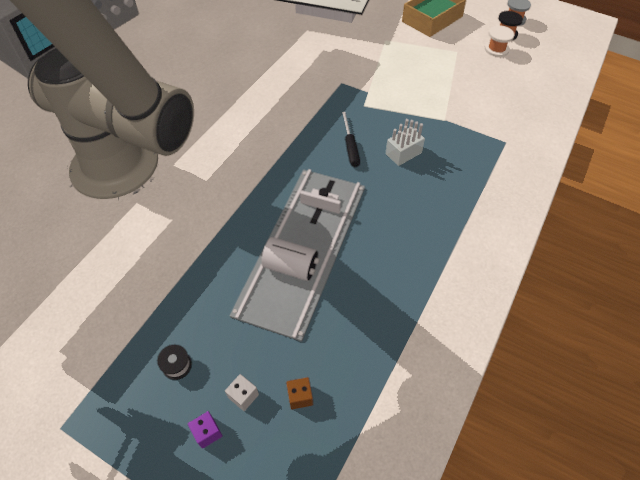

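View pics/side0.png

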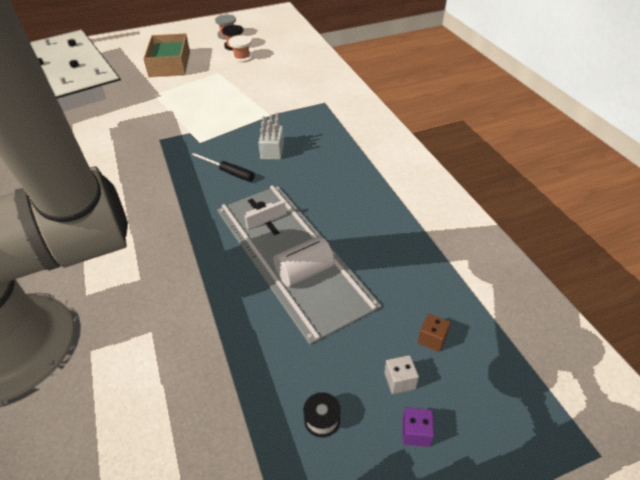

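Scene view: the can lies at (291,259), the bar at (320,200) and the spool at (174,361). There are three block candidates: grey (242,392), brown (300,392) and purple (205,429). The grey one fits bare steel with two holes, and I'll confirm it in a crop.

```bash
cat > m.py <<'E'
from h import *
import pickle
cs=pickle.load(open('c0.pkl','rb'))
c=cs['scene']; save(c,'crop0.png',(150,330,330,460),4)
for n in cs:
    c=cs[n]; W=world(c); hsv=cv2.cvtColor(c['image'],cv2.COLOR_RGB2HSV); u0,v0=(242,392) if n=='scene' else (401,374)
    v,u=np.mgrid[:480,:640]
    near=(abs(u-u0)<26)&(abs(v-v0)<26)
    m=near&(abs(W[:,:,2]-40)<5)
    P=W[m][:,:2].astype(np.float32); r=cv2.minAreaRect(P); print(n,'chock',r,np.median(W[m][:,2]),P.mean(0),m.sum())
    # bed: from depth, z 5..12 
    hw=W[:,:,2]; reg=(W[:,:,0]>250)&(W[:,:,0]<800)&(W[:,:,1]>-500)&(W[:,:,1]<350)
    m=(reg&(hw>4.5)&(hw<20)&(hsv[:,:,1]<60)).astype(np.uint8)
    m=cv2.morphologyEx(m,cv2.MORPH_OPEN,np.ones((3,3)))
    k,l,s,ce=cv2.connectedComponentsWithStats(m); i=1+s[1:,4].argmax(); P=W[l==i][:,:2].astype(np.float32)
    r=cv2.minAreaRect(P); print('bed',r,np.median(hw[l==i]),s[i]); 
    bx=cv2.boxPoints(r); a=bx[1]-bx[0]; b=bx[2]-bx[1]; ax=a if np.hypot(*a)>np.hypot(*b) else b; ax=ax/np.hypot(*ax); ax=ax*np.sign(ax[1])
    xb=np.array([ax[1],-ax[0]]); print('yaw',np.degrees(np.arctan2(xb[1],xb[0])))
    d=W[:,:,:2]-np.array(r[0]); bxx=d@xb; byy=d@ax
    q=reg&(abs(bxx)<60)&(abs(byy)<190)&(hw>28)
    for nm,mm in(('can',q&(hw>55)&(hw<80)&(byy<60)),('bar',q&(hw>38)&(hw<47)&(byy>55)&(byy<130))):
        print(nm,[np.round(np.percentile(a[mm],[2,25,50,75,98]),1) for a in(bxx,byy,hw)],mm.sum())
    for nm,lo in (('all tall',25),):
        mm=(reg&(hw>lo)&(hw<100)).astype(np.uint8); k,l,s,ce=cv2.connectedComponentsWithStats(mm)
        for i in range(1,k):
            if s[i,4]>80: print(np.round(ce[i]),np.round(W[l==i].mean(0)),s[i,4])
E
python3 m.py
```

```text
scene chock ((589.1401977539062, -309.06536865234375), (41.53306579589844, 40.96748733520508), 80.51177978515625) 41.30272865323502 [ 590.20734 -310.22766] 543
bed ((518.9566650390625, 16.793975830078125), (154.27743530273438, 402.5395812988281), 9.531219482421875) 10.481021835544766 [ 232  170  132  171 9219]
yaw 9.531222
can [array([-47.6, -24.4,   0.8,  25.5,  46. ]), array([-86.4, -78.1, -67.1, -54.2, -34.3]), array([55.9, 64.6, 69.9, 72.8, 76.7])] 1268
bar [array([-41.1, -17.5,   1.7,  18.1,  42.8]), array([102.4, 104.6, 106.9, 111.4, 128.6]), array([38.4, 40.7, 43.6, 45.4, 46.8])] 216
[398. 146.] [588. 337.  52.] 418
[352. 148.] [487. 302.  27.] 152
[321. 198.] [502. 125.  39.] 429
[290. 258.] [534. -51.  63.] 1689
[172. 359.] [ 450. -324.   35.] 741
[241. 390.] [ 591. -311.   40.] 609
[299. 391.] [ 680. -262.   40.] 576
[204. 428.] [ 574. -395.   40.] 640
side chock ((587.6217041015625, -311.21148681640625), (41.45958709716797, 40.84027099609375), 81.06421661376953) 40.34131050943665 [ 586.5806  -312.68942] 630
bed ((518.112060546875, 14.655609130859375), (153.3132781982422, 403.31964111328125), 9.923454284667969) 8.912725746413912 [ 217  186  163  157 9044]
yaw 9.923451
can [array([-51.7, -32. ,  -7.8,  18.4,  41.7]), array([-86.2, -78.8, -69.4, -57.9, -38.9]), array([55.9, 63.1, 68.6, 71.2, 74.3])] 1262
bar [array([-43.5, -20.9,   0.6,  18.2,  43.7]), array([102.3, 104.3, 106.5, 110. , 127.9]), array([38.1, 40.3, 42.8, 44.1, 45.6])] 224
[270. 141.] [582. 336.  51.] 415
[236. 167.] [485. 301.  27.] 91
[264. 210.] [499. 122.  37.] 460
[304. 260.] [521. -58.  59.] 1887
[434. 328.] [ 673. -266.   39.] 611
[401. 370.] [ 585. -314.   39.] 734
[321. 410.] [ 448. -326.   35.] 1087
[418. 423.] [ 568. -399.   39.] 907
```

View pics/crop0.png

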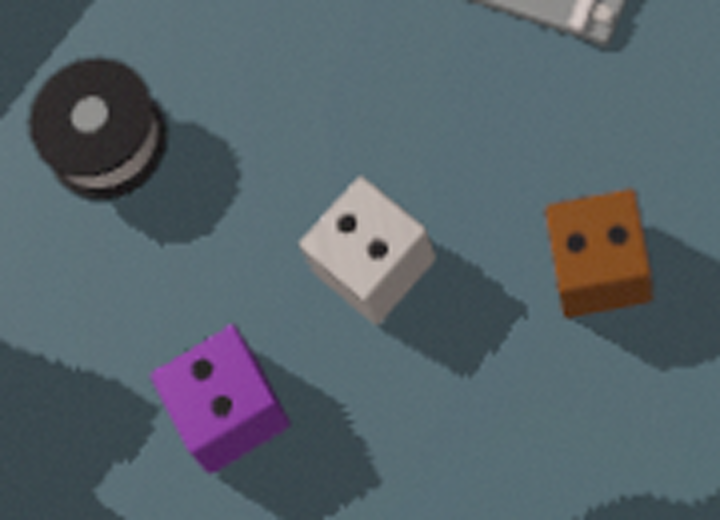

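The crop shows the grey block at crop pixel (367,240) in bare steel with two dark holes. It is the chock, and the purple and brown ones are decoys. Next I'll work out the hover move.

```bash
cat > go.py <<'E'
import sys,numpy as np
from scipy.spatial.transform import Rotation as R
from plant import get_obs
def go(p,yaw):
    o=get_obs(); A=R.from_euler('xyz',o['tcp_rot']); B=R.from_euler('xyz',[np.pi,0,np.radians(yaw)])
    print('t',o['time'],'turn',np.round((A.inv()*B).as_rotvec(degrees=True),2),'shift m',np.round(A.inv().apply(np.array(p)-o['tool_pos'])/1000,4))
if __name__=='__main__':
    a=list(map(float,sys.argv[1:])); go(a[:3],a[3])
E
python3 go.py 588 -310 170 80.8
```

```text
t 0.1 turn [-6.000e-02 -6.000e-02 -6.804e+01] shift m [ 0.5049 -0.0923  0.0341]
```

```bash
python3 -m handwheel '[[[0,0,-68],[0.505,-0.092,0.034],0.8],[[0,0,-68],[0.505,-0.092,0.034],0.8],[[0,0,-68],[0.505,-0.092,0.034],0.8],[[0,0,-68],[0.505,-0.092,0.034],0.8],[[0,0,-68],[0.505,-0.092,0.034],0.8],[[0,0,-68],[0.505,-0.092,0.034],0.8],[[0,0,-68],[0.505,-0.092,0.034],0.8],[[0,0,-68],[0.505,-0.092,0.034],0.8],[[0,0,-68],[0.505,-0.092,0.034],0.8],[[0,0,-68],[0.505,-0.092,0.034],0.8],[[0,0,-68],[0.505,-0.092,0.034],0.8],[[0,0,-68],[0.505,-0.092,0.034],0.8]]'
cat > w.py <<'E'
from h import *
import sys
c=capture('wrist'); save(c,sys.argv[1]); W=world(c); hw=W[:,:,2]
print(np.linalg.inv(c['camera_from_world'])[:3,3])
m=((abs(hw-40)<5)&(abs(W[:,:,0]-588)<45)&(abs(W[:,:,1]+310)<45)).astype(np.uint8)
P=W[m>0][:,:2].astype(np.float32); 
if len(P): print(cv2.minAreaRect(P),np.median(hw[m>0]),len(P))
o=get_obs(); print(o['time'],o['tool_pos'],np.degrees(o['tcp_rot']),o['contact_force'],o['joint_positions'])
E
python3 w.py wrist1.png
```

```text
time: 1.3
tool_pos: [589.8, -308.7, 168.9]
tcp_rot: [-3.14, -0.001, 1.413]
contact_force: [-0.5, -0.4, -0.0]
grip_width: 73.4
finger_force: 0.0
[ 601.21361929 -242.49679948  350.02935097]
((589.9442138671875, -310.9193420410156), (39.69582748413086, 40.043365478515625), 80.88455200195312) 40.760777897007756 2437
1.35 [ 588.38458351 -309.85549574  169.32649494] [-1.79893744e+02 -2.80941338e-02  8.08768196e+01] [-0.23969319 -0.09923147 -0.20148752] [-5.99681687e-01  6.31303829e-01  1.14208324e+00 -3.54242231e-04
  1.37009217e+00 -4.40381656e-01]
```

View pics/wrist1.png

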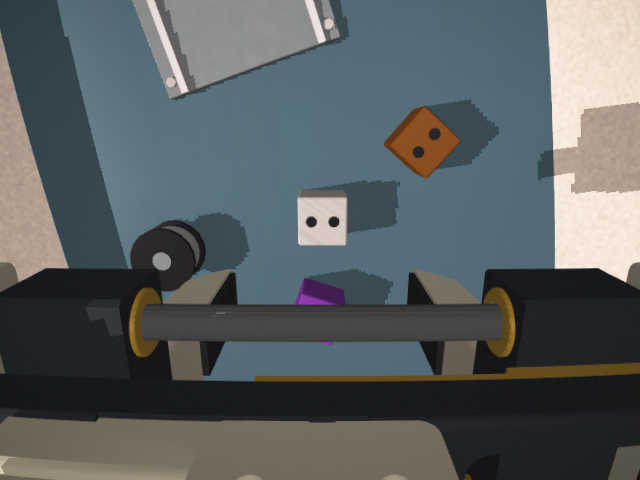

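The wrist view shows the steel block at (323,220), squared to the fingers, with the spool (165,255) and purple block (320,300) clear of them. Descend and grip.

```bash
python3 -m handwheel '[[[0,0,0],[0,0.001,0.05],0.8],[[0,0,0],[-0.001,0.001,0.1],0.8],[[0,0,0],[-0.001,0.001,0.13],0.8],[[0,0,0],[-0.001,0.001,0.145],0.8],[[0,0,0],[-0.001,0.001,0.155],0.8],[[0,0,0],[-0.001,0.001,0.155],0.8],[[0,0,0],[-0.001,0.001,0.155],0.3],[[0,0,0],[-0.001,0.001,0.155],0.3],[[0,0,0],[-0.001,0.001,0.155],0.3],[[0,0,0],[-0.001,0.001,0.155],0.3],[[0,0,0],[-0.001,0.001,0.155],0.3],[[0,0,0],[-0.001,0.001,0.155],0.3]]'
```

```text
time: 2.55
tool_pos: [589.4, -312.0, 16.0]
tcp_rot: [3.141, 0.0, 1.41]
contact_force: [0.5, -0.1, 2.9]
grip_width: 38.7
finger_force: 30.0
```

```bash
python3 -m handwheel '[[[0,0,0],[0,0,-0.02],0.3],[[0,0,0],[0,0,-0.06],0.3],[[0,0,0],[0,0,-0.1],0.3],[[0,0,0],[0,0,-0.1],0.3]]'; python3 go.py 541.2 -117.4 65 99.7
```

```text
time: 2.95
tool_pos: [591.7, -313.7, 121.6]
tcp_rot: [3.132, 0.005, 1.41]
contact_force: [0.2, -0.9, -2.5]
grip_width: 38.6
finger_force: 30.0
t 2.95 turn [  0.49   0.35 -18.93] shift m [ 0.1859 -0.0819  0.055 ]
```

```bash
python3 -m handwheel '[[[0,0,-8],[0.04,-0.018,0],0.3],[[0,0,-16],[0.09,-0.04,0],0.3],[[0,0,-18.9],[0.14,-0.062,0],0.3],[[0,0,-18.9],[0.184,-0.081,0.0],0.3],[[0,0,-18.9],[0.184,-0.081,0.02],0.3],[[0,0,-18.9],[0.184,-0.081,0.05],0.3],[[0,0,-18.9],[0.184,-0.081,0.05],0.3],[[0,0,-18.9],[0.184,-0.081,0.05],0.3]]'
python3 - <<'E'
from h import *
c=capture('wrist'); save(c,'wrist2.png'); W=world(c); hw=W[:,:,2]
# fine bed yaw: bar, can in estimated bed frame
a=np.radians(9.7); xb=np.array([np.cos(a),np.sin(a)]); yb=np.array([-xb[1],xb[0]])
d=W[:,:,:2]-np.array([518.5,15.7]); X=d@xb; Y=d@yb
m=(hw>50)&(hw<85)&(abs(X)<60)&(Y<60)&(Y>-100)
print('can',[np.round(np.percentile(q[m],[2,50,98]),1) for q in(X,Y,hw)],m.sum())
# crest line slope
P=W[m&(hw>68)]; print(len(P)); 
A=np.c_[X[m],Y[m],np.ones(m.sum())]
# fit cylinder: (Y-y0-kX)^2+(z-z0)^2=32^2
from scipy.optimize import least_squares
f=lambda p:np.hypot(Y[m]-p[0]-p[1]*X[m],hw[m]-p[2])-32
s=least_squares(f,[-61,0,40],loss='soft_l1'); print('cyl',s.x)
m=(hw>20)&(hw<48)&(abs(X)<50)&(Y>60)&(Y<140)
print('bar',[np.round(np.percentile(q[m],[2,25,50,98]),1) for q in(X,Y,hw)],m.sum())
o=get_obs(); print(o['time'],o['tool_pos'],np.degrees(o['tcp_rot']),o['contact_force'])
E
```

```text
time: 3.75
tool_pos: [537.9, -117.2, 64.7]
tcp_rot: [-3.139, -0.001, 1.739]
contact_force: [0.3, -0.1, -4.3]
grip_width: 38.6
finger_force: 30.0
can [array([-47.3,  -1.7,  44.3]), array([-88.6, -59.7, -31.6]), array([52.6, 69.5, 74.2])] 28648
17299
cyl [-6.00172509e+01 -3.16844508e-04  4.05654708e+01]Traceback (most recent call last):
  File "<stdin>", line 16, in <module>
    return _quantile_unchecked(
        a, q, axis, out, overwrite_input, method, keepdims, weights)
    return _ureduce(a,
                    func=_quantile_ureduce_func,
    ...<5 lines>...
                    overwrite_input=overwrite_input,
                    method=method)
    r = func(a, **kwargs)
    result = _quantile(arr,
                       quantiles=q,
    ...<2 lines>...
                       out=out,
                       weights=wgt)
    slices_having_nans = np.isnan(arr[-1, ...])
                                  ~~~^^^^^^^^^
IndexError: index -1 is out of bounds for axis 0 with size 0
```

View pics/wrist2.png

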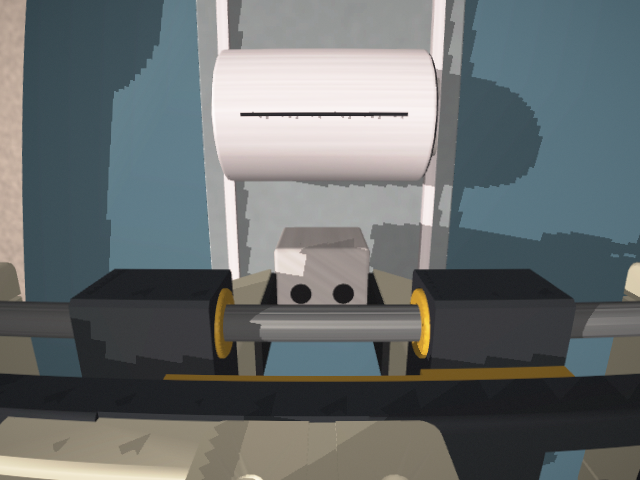

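```bash
python3 go.py 541.2 -117.4 25 99.7
```

```text
t 3.8 turn [-0.01  0.   -0.06] shift m [-0.0001  0.0024  0.0407]
```

The can at (325,115) is square to the lane and the block at (323,262) is centred behind it. Lower to about 2 mm over the bed, close in, then push at about 30 mm/s.

```bash
python3 -m handwheel '[[[0,0,0],[0,0.002,0.02],0.3],[[0,0,0],[0,0.002,0.035],0.3],[[0,0,0],[0,0.002,0.0405],0.3],[[0,0,0],[0.005,0.002,0.0405],0.3],[[0,0,0],[0.011,0.002,0.0405],0.3],[[0,0,0],[0.016,0.002,0.0405],0.3],[[0,0,0],[0.019,0.002,0.0405],0.3],[[0,0,0],[0.021,0.002,0.0405],0.3],[[0,0,0],[0.023,0.002,0.0405],0.3],[[0,0,0],[0.025,0.002,0.0405],0.3],[[0,0,0],[0.027,0.002,0.0405],0.3],[[0,0,0],[0.029,0.002,0.0405],0.3]]'
python3 -m handwheel '[[[0,0,0],[0.003,0,0],0.3],[[0,0,0],[0.006,0,0],0.3],[[0,0,0],[0.009,0,0],0.3],[[0,0,0],[0.012,0,0],0.3],[[0,0,0],[0.015,0,0],0.3],[[0,0,0],[0.018,0,0],0.3],[[0,0,0],[0.021,0,0],0.3],[[0,0,0],[0.024,0,0],0.3],[[0,0,0],[0.027,0,0],0.3],[[0,0,0],[0.030,0,0],0.3],[[0,0,0],[0.033,0,0],0.3],[[0,0,0],[0.036,0,0],0.3]]'
```

```text
time: 5.0
tool_pos: [535.7, -88.3, 25.0]
tcp_rot: [-3.142, 0.0, 1.739]
contact_force: [-0.2, 0.2, -3.9]
grip_width: 38.4
finger_force: 30.0
time: 6.2
tool_pos: [529.6, -52.6, 25.0]
tcp_rot: [-3.142, 0.0, 1.739]
contact_force: [-0.7, 0.6, -4.1]
grip_width: 38.4
finger_force: 30.0
```

```bash
python3 -m handwheel '[[[0,0,0],[0.003,0,0],0.3],[[0,0,0],[0.006,0,0],0.3],[[0,0,0],[0.009,0,0],0.3],[[0,0,0],[0.012,0,0],0.3],[[0,0,0],[0.015,0,0],0.3],[[0,0,0],[0.018,0,0],0.3],[[0,0,0],[0.021,0,0],0.3],[[0,0,0],[0.024,0,0],0.3],[[0,0,0],[0.027,0,0],0.3],[[0,0,0],[0.030,0,0],0.3],[[0,0,0],[0.033,0,0],0.3],[[0,0,0],[0.036,0,0],0.3]]'
python3 -m handwheel '[[[0,0,0],[0.003,0,0],0.3],[[0,0,0],[0.006,0,0],0.3],[[0,0,0],[0.009,0,0],0.3],[[0,0,0],[0.012,0,0],0.3],[[0,0,0],[0.015,0,0],0.3],[[0,0,0],[0.018,0,0],0.3],[[0,0,0],[0.02,0,0],0.3],[[0,0,0],[0.022,0,0],0.3],[[0,0,0],[0.024,0,0],0.3],[[0,0,0],[0.026,0,0],0.3],[[0,0,0],[0.027,0,0],0.3],[[0,0,0],[0.028,0,0],0.3]]'
cat > gap.py <<'E'
from h import *
import sys
from scipy.optimize import least_squares
a=np.radians(9.7); xb=np.array([np.cos(a),np.sin(a)]); yb=np.array([-xb[1],xb[0]])
def F(n):
    c=capture(n); save(c,n+sys.argv[1]+'.png'); W=world(c); hw=W[:,:,2]; d=W[:,:,:2]-np.array([518.5,15.7]); return c,d@xb,d@yb,hw
for n in('wrist','scene'):
    c,X,Y,Z=F(n)
    m=(Z>60)&(Z<80)&(abs(X)<45)&(Y<110)&(Y>0)
    f=lambda p:np.hypot(Y[m]-p[0]-p[1]*X[m],Z[m]-40)-32
    s=least_squares(f,[40,0],loss='soft_l1'); print(n,'can y,slope',s.x,m.sum())
    b=(Z>36)&(Z<48)&(abs(X)<45)&(Y>85)&(Y<125); print('bar',np.round(np.percentile(Y[b],[2,10,25,50,75]),1) if b.any() else None,b.sum())
o=get_obs(); d=o['tool_pos'][:2]-np.array([518.5,15.7]); print(o['time'],'tcp bed',d@xb,d@yb,o['tool_pos'][2],o['contact_force'])
E
python3 gap.py A
```

```text
time: 7.4
tool_pos: [523.6, -17.1, 25.0]
tcp_rot: [-3.142, 0.0, 1.74]
contact_force: [0.0, 0.0, -3.2]
grip_width: 38.4
finger_force: 30.0
time: 8.6
tool_pos: [518.9, 10.3, 25.0]
tcp_rot: [-3.142, 0.0, 1.74]
contact_force: [0.2, -0.2, -3.2]
grip_width: 38.5
finger_force: 30.0
wrist can y,slope [ 4.74189635e+01 -6.30948677e-04] 37325
bar [101.6 101.9 102.6 105.1 107.5] 6315
scene can y,slope [4.82842373e+01 1.93970321e-02] 87
bar [108.  108.9 110.9 112.5 120.9] 54
8.7 tcp bed -0.5409334964319374 -5.3491436710468765 24.97126606174458 [-1.09621955 -0.29598264 -3.71648058]
```

```bash
python3 -m handwheel '[[[0,0,0],[0.002,0,0],0.3],[[0,0,0],[0.004,0,0],0.3],[[0,0,0],[0.006,0,0],0.3],[[0,0,0],[0.008,0,0],0.3],[[0,0,0],[0.01,0,0],0.3],[[0,0,0],[0.012,0,0],0.3],[[0,0,0],[0.0135,0,0],0.3],[[0,0,0],[0.015,0,0],0.3],[[0,0,0],[0.016,0,0],0.3],[[0,0,0],[0.017,0,0],0.3],[[0,0,0],[0.0175,0,0],0.3],[[0,0,0],[0.018,0,0],0.3]]'; python3 gap.py B
```

```text
time: 9.9
tool_pos: [515.9, 28.0, 25.0]
tcp_rot: [3.142, 0.0, 1.739]
contact_force: [0.0, 0.4, -3.8]
grip_width: 38.6
finger_force: 30.0
wrist can y,slope [ 6.47980646e+01 -5.12053813e-04] 37327
bar [ 96.2 102.  103.3 106.  108.8] 6622
scene can y,slope [23.94710875  0.12207236] 203
bar None 0
10.0 tcp bed -0.4900936384555336 12.545100891487841 24.983868628242124 [ 0.01180782  0.17834163 -4.35148537]
```

```bash
python3 -m handwheel '[[[0,0,0],[0.0005,0,0],0.3],[[0,0,0],[0.001,0,0],0.3],[[0,0,0],[0.0015,0,0],0.3],[[0,0,0],[0.002,0,0],0.3],[[0,0,0],[0.0025,0,0],0.3],[[0,0,0],[0.003,0,0],0.3]]';
for i in 1; do :; done; python3 -m handwheel '[[[0,0,0],[0.0005,0,0],0.3],[[0,0,0],[0.0005,0,0],0.3]]'; python3 -m handwheel '[[[0,0,0],[0.0005,0,0],0.3],[[0,0,0],[0.0005,0,0],0.3]]'
```

```text
time: 10.6
tool_pos: [515.4, 31.0, 25.0]
tcp_rot: [-3.142, 0.0, 1.74]
contact_force: [-0.6, -0.5, -2.2]
grip_width: 38.3
finger_force: 30.0
time: 10.8
tool_pos: [515.3, 31.5, 25.0]
tcp_rot: [-3.142, 0.0, 1.74]
contact_force: [0.2, -0.6, -2.8]
grip_width: 38.4
finger_force: 30.0
time: 11.0
tool_pos: [515.2, 32.0, 25.0]
tcp_rot: [3.142, 0.0, 1.739]
contact_force: [0.2, 0.5, -3.0]
grip_width: 38.5
finger_force: 30.0
```

```bash
python3 -m handwheel '[[[0,0,0],[0.0004,0,0],0.3],[[0,0,0],[0.0004,0,0],0.3]]' | grep -E 'pos|contact'
```

```text
tool_pos: [515.2, 32.4, 25.0]
contact_force: [0.5, 0.6, -3.7]
```

```bash
python3 -m handwheel '[[[0,0,0],[0.0004,0,0],0.3],[[0,0,0],[0.0004,0,0],0.3]]' | grep -E 'pos|contact'; python3 gap.py C
```

```text
tool_pos: [515.1, 32.7, 25.0]
contact_force: [0.1, -0.1, -3.2]
wrist can y,slope [ 6.96505003e+01 -3.20798043e-04] 37652
bar [101.2 102.1 103.6 106.2 108.8] 6279
scene can y,slope [28.42380287  0.08609478] 196
bar None 0
11.5 tcp bed -0.4871758911541683 17.347147878146416 25.00368918455878 [-0.88650153 -0.76671799 -5.08805983]
```

```bash
python3 -m handwheel '[[[0,0,0],[0.0003,0,0],0.3],[[0,0,0],[0.0003,0,0],0.3],[[0,0,0],[0.0003,0,0],0.3]]' | grep -E 'pos|contact'; python3 -c "
from plant import *
print(get_obs()['contact_force'],get_obs()['moment'])"
```

```text
tool_pos: [515.1, 32.8, 25.0]
contact_force: [-0.1, -2.3, -3.3]
[-0.05642217 -2.27557008 -3.26349511] [-0.31192919 -0.07141224  0.0357712 ]
```

```bash
python3 -m handwheel '[[[0,0,0],[0.0003,0,0],0.3],[[0,0,0],[0.0003,0,0],0.3],[[0,0,0],[0.0003,0,0],0.3]]' | grep -E 'pos|contact'; python3 -c "
from plant import *
print(get_obs()['contact_force'],get_obs()['moment'])"
```

```text
tool_pos: [515.1, 33.0, 25.1]
contact_force: [-0.8, -4.1, -2.1]
[-0.84376522 -4.11196974 -2.10963562] [-0.78845388 -0.06552389 -0.09140847]
```

Contact at about 4 N. Hold the lean for 0.8 s.

```bash
python3 -m handwheel '[[[0,0,0],[0,0,0],0.3],[[0,0,0],[0,0,0],0.3],[[0,0,0],[0,0,0],0.3],[[0,0,0],[0,0,0],0.3],[[0,0,0],[0,0,0],0.3],[[0,0,0],[0,0,0],0.3],[[0,0,0],[0,0,0],0.3],[[0,0,0],[0,0,0],0.3]]' | grep -E 'time|pos|contact'
python3 -m handwheel '[[[0,0,0],[-0.0003,0,0.0005],0.3],[[0,0,0],[-0.0003,0,0.001],0.3],[[0,0,0],[-0.0003,0,0.0015],0.3],[[0,0,0],[-0.0003,0,0.0015],0.3]]' | grep -E 'time|pos|contact'
```

```text
time: 12.9
tool_pos: [515.1, 33.0, 25.1]
contact_force: [-0.3, -5.5, -1.9]
time: 13.3
tool_pos: [515.4, 33.0, 24.0]
contact_force: [-1.8, -4.5, 4.5]
```

```bash
python3 -m handwheel '[[[0,0,0],[-0.0002,0,0.0003],0.3],[[0,0,0],[-0.0002,0,0.0005],0.3],[[0,0,0],[-0.0002,0,0.0005],0.3]]' | grep -E 'time|pos|contact'
```

```text
time: 13.6
tool_pos: [515.4, 32.9, 23.9]
contact_force: [-2.5, -4.3, 9.1]
```

On the bed. Release and rise straight up.

```bash
python3 -m handwheel '[[[0,0,0],[0,0,0],0.5],[[0,0,0],[0,0,0],0.65],[[0,0,0],[0,0,0],0.65],[[0,0,0],[0,0,0],0.65],[[0,0,0],[0,0,0],0.65],[[0,0,0],[0,0,-0.01],0.65],[[0,0,0],[0,0,-0.03],0.65],[[0,0,0],[0,0,-0.06],0.65],[[0,0,0],[0,0,-0.1],0.65],[[0,0,0],[0,0,-0.13],0.65],[[0,0,0],[-0.02,0,-0.13],0.65],[[0,0,0],[-0.02,0,-0.13],0.65]]'
sed -i "s/for n in('wrist','scene'):/for n in('wrist',):/" gap.py
cat >> gap.py <<'E'
k=(abs(Z-48)<4)&(abs(X)<30)&(Y>-20)&(Y<37)
r=cv2.minAreaRect(np.c_[X[k],Y[k]].astype(np.float32)); print('chock in bed',r,np.median(Z[k]))
E
python3 gap.py D
```

```text
time: 14.8
tool_pos: [519.4, 11.7, 154.8]
tcp_rot: [3.138, 0.002, 1.738]
contact_force: [-0.5, 0.2, -1.0]
grip_width: 59.7
finger_force: 0.0
wrist can y,slope [ 6.96668288e+01 -7.23448086e-04] 10752
bar [102.  102.5 103.9 106.5 108.9] 1866
14.85 tcp bed -0.4852467063272345 -3.0177827734746248 153.76054905584684 [ 0.09906243 -0.20337094  0.35361659]
chock in bed ((-0.11127853393554688, 17.744770050048828), (39.76411056518555, 38.736656188964844), 0.44056227803230286) 48.81264639893709
```

View pics/wristD.png

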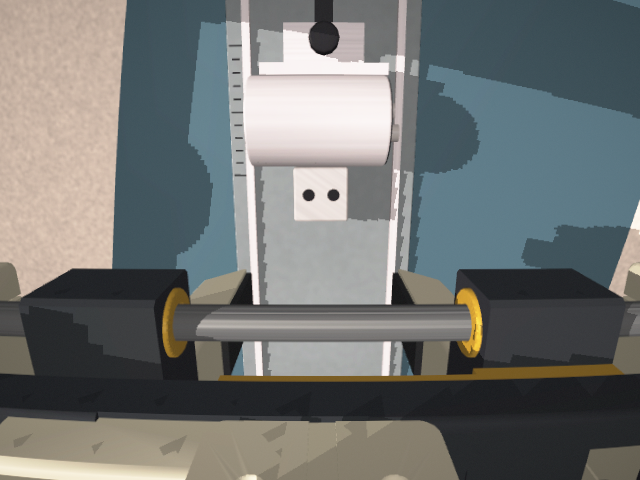

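The picture shows the can (320,120) against the bar (323,68), and the block (321,194) flush behind it, square and flat. The bar face reads 102 mm, as before, and the gripper is clear.

```bash
python3 -c "
from plant import *
print(close_job())"
```

```text
the job is handed in; nothing more can be done
None
```

I handed the job in: the can rests on the stop bar after a lean of about 4–5 N for 0.8 s, the bar has not moved that I could measure, and the steel block stands square and flush behind the can.

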